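# Load the vial shaker, shut its hood and clamp it

### The job

Get the vial shaker ready to run: set the blue block of amber vials fully home in the pocket of the shaker's table, keeping it upright, then swing the clear hood down over it until it is fully shut, and last push the red handle of the toggle clamp all the way down so that the clamp holds the hood. Do not knock over or push away the black loupe, the timer or the petri dish.

Things in the scene. Friction and masses are not known exactly. Their poses are not given: they have to be found in the camera images.
- vial_block: Loose blue aluminium block 84 x 54 x 36 mm (x, y, z) holding two rows of three amber vials with black caps, fixed in it, whose caps rise to 58 mm above its underside; about 0.45 kg. Origin at the centre of its underside, x along the 84 mm side, z up. Grasp it across the 54 mm side; it fits the pocket either way round.
- shaker: White bench shaker, fixed. Origin on the table below its pocket's centre; x to its back, y to its left. Housing x -80..88, y -82..128 mm, 50 mm high; aluminium table on it to z 64; on that a grey nest plate 112 x 94 mm, top at z 82. Toggle clamp to the left (+y) of the nest, at x = -14 mm.
- pocket (a point): Centre of the floor of the pocket in the nest plate, 66 mm above the table; axes as the shaker's. The pocket is 88 x 58 mm (x, y) and 16 mm deep, with a 4 mm chamfer at its mouth; a seated block stands 20 mm out of it, its caps 42 mm.
- hood (a joint): Clear plastic hood, hinged at the back of the nest, held by a stiff hinge where it is left. 0 = shut, its rim on the nest plate; grows as its front swings up and back, to 2.1 rad; it starts standing open. About 3 N at its front edge moves it.
- hood_hinge (a point): Middle of the hood's hinge axis, which runs along the shaker's y; 64.5 mm behind the pocket's centre, 83.5 mm above the table; axes as the shaker's.
- hood_top (a point): Centre of the outer face of the hood's top, turning with the hood: 65.5 mm from the hinge axis along the hood and 46.5 mm above it when shut. The top is 106 mm (x) by 76 mm (y); its free edge is 118.5 mm from the hinge axis. Axes turn with the hood (x back and z up when shut).
- hood_lip (a point): Middle of the black lifting lip (20 x 50 x 6 mm) on the free edge of the hood's rim, 135.5 mm from the hinge axis; axes turn with the hood.
- clamp_handle (a joint): Red handle of the toggle clamp. 0 = handle down and level, the clamp's arm down on the hood's strike plate; 1.1 rad = handle up, arm swung up clear of the hood. It stays where it is left; about 5 N at the grip moves it.
- clamp_handle_hinge (a point): Pivot of the clamp handle, 92 mm above the table; its axis runs along the shaker's x; axes as the shaker's.
- clamp_grip (a point): Point on the axis of the red grip near its end, 74 mm from the pivot; the grip is a rod 16 mm thick and 58 mm long that points from the pivot to the shaker's left (+y) when down. Axes turn with the handle.
- loupe: Bystander: black loupe, 40 mm across and 35 mm high; origin at the centre of its underside.
- timer: Bystander: white bench timer 66 x 68 x 17 mm; origin at the centre of its underside.
- petri_dish: Bystander: clear petri dish, 65 mm across, 13 mm high; origin at the centre of its underside.

How it is judged:
By the outcome, as a careful person would: the job done as asked, in the order asked, and still so for the second after the job is handed in, with the robot touching nothing.
It also fails if it takes over 69 s, if anything falls off the work surface, if the arm or the gripper's body presses on something with over 40 N, if the wrist force passes 120 N, or if a joint passes its speed limit or range.

### The arm

A 6-joint arm with a two-finger parallel gripper is mounted at the origin on a cart in front of the work surface, level with it; the furniture and walls round the work are solid. World frame = base frame: x ahead of the robot, y to its left, z up, the work surface at z = 0. Lengths are in m, angles in rad, forces in N, time in s.
With the tool pointing down it reaches from about 0.35 to 0.775 m from the base axis. Payload 5.5 kg.
Tool frame: the origin (TCP) lies on the centre line of the jaws, within the pads' length; the fingertips stand 25 mm ahead of it and the grasp point (between the pads) lies 6 mm ahead of it; z points along the fingers, y is the line along which they close (so a half turn about z gives the same grasp; the last joint's range is limited). The gripper opens to 85 mm and grips with 20 to 120 N. Pads are 22 mm wide; open, the fingers measure 114 mm over their backs; the gripper's body (76 mm by 85 mm) begins 54 mm behind the grasp point. The pads swing forward as they close: fully open they stand 13 mm farther back than shut.
Start: joints at [0.995, 0.313, 0.046, 1.304, 0, 1.431], TCP at [0.243, 0.521, 0.256] pointing down, gripper open.
Joint ranges: [-2.76, 2.76], [-0.86, 1.69], [-1.03, 1.26], [-2.2, 2.34], [-1.47, 1.5], [-3.14, 3.14]. Speed limits (rad/s): [2.57, 2.57, 3.14, 3.14, 3.14, 3.14].

### API

Orientations are given as a unit quaternion [w, x, y, z].
In Python, from cell import arm, eyes gives the robot as it stands.
- The arm moves only by the tool arm_command, never from a script. Its argument "commands" is a list that holds one entry, the list of rows, each a list of 4 numbers: the shift along the tool's x, y, z each as a share of 0.025 m, from -1 to 1, then the turn about the tool's z as a share of 60 degrees, from -1 to 1. In form: [[[tx, ty, tz, spin], ...]]. A call has exactly 10 rows; each row shifts and turns the commanded pose from where the row before left it, along the tool's axes as they then stand; what a row does not reach is not made up. A row lasts 1/8 s, in which the tool goes at most 62.5 mm and 10.7 degrees, less where a joint would pass 70% of its speed; a pose out of reach is approached as far as the arm can. A call with a number of a shift or a turn outside -1 to 1 is refused whole. A call with a gripper value outside its range is refused whole. "hand" is the closure, from 0 (fully open) to 1 (shut), set as the call begins (left out, the last holds). The fingers move at their own pace and stop on an object; the grip force is fixed at half the most. Time passes only in rows, so rows that do not move let the fingers close, or fill a call up. It gives the time, the measured TCP pose, the force, the opening and the grip force at its end, in the units of the state.
- arm.get_obs(): the state, without advancing time (a new reading comes with each control period).
- eyes.capture(name): name is "scene" or "top" or "wrist"; returns the picture (384x512x3 uint8, red, green, blue); there is no depth.
- eyes.camera_params(name): a dict with "fx", "fy", "cx", "cy" (pixels), "world_from_camera" (4x4, takes a point from camera to world coordinates). Camera axes: x right, y down, z forward; pixel columns grow to the right and rows downward; lengths in m; the calibration is good to about 2 mm. A picture is of the moment at which its call begins: read the wrist's pose just before it. camera_params takes no time and is no camera call; for the wrist camera it gives the pose at the moment of the call.
- arm.close_job(): hands the job in; it is judged then, once.
The state is a dict: "time": time; "q": joint angles; "dq": joint speeds; "tau": joint torques, N m; "eef_pos": TCP position; "orientation": TCP orientation; "contact_force": force on the tool from outside, world axes, zero at the start; "ft_torque": the same for the moment, N m; "finger_gap": finger opening in m; "gripper_force": force on a finger pad.
Only numpy, scipy, OpenCV 4.12 (cv2) and the standard library are available. Lean on these libraries where they do the work, as an engineer would, in place of code of your own. Each camera call takes 0.05 s, during which the arm holds its last target. There are 200 camera calls.

## Working session

There is one attempt and no reset: what is moved stays moved. The work goes in short steps, Python scripts to look and compute and a tool call to move; the robot and the scene stay as the last step left them, time stands still between calls to the robot, and variables do not carry over. Pictures are saved under pics/ and viewed, at most 10 in all, crops included, and the job is handed in when it is done.

Besides the shell and the picture viewer there is one more tool, called after "Emit:" by a JSON object that holds its "op" and its "data", one argument or row to a line. arm_command: Moves the arm, as the interface text tells. Its arguments: {"type":"object","properties":{"commands":{"type":"array","items":{"type":"array","items":{"type":"array","items":{"type":"number"}}}},"hand":{"type":"number"}},"required":["commands"]}

```bash
mkdir -p pics; ls; python3 - <<'E'
from cell import arm, eyes
import cv2, numpy as np
o=arm.get_obs(); print(o)
np.set_printoptions(precision=4,suppress=True)
for n in ("scene","top"):
    p=eyes.camera_params(n); print(n,p)
    im=eyes.capture(n)
    cv2.imwrite(f"pics/{n}0.png",cv2.resize(im[:,:,::-1],(800,600),interpolation=cv2.INTER_CUBIC))
    cv2.imwrite(f"pics/{n}0_raw.png",im[:,:,::-1])
E
```

```text
pics
{'time': 0.0, 'q': array([ 9.95448495e-01,  3.14002574e-01,  4.49524248e-02,  1.30360489e+00,
       -6.72081377e-06,  1.43117749e+00]), 'dq': array([ 0.00123136, -0.0016774 , -0.00046935, -0.00226221,  0.00140404,
       -0.00010439]), 'tau': array([ 9.50523208e-04, -4.80620670e+01,  2.98534423e+01,  1.92771899e-02,
       -8.59030956e-05,  2.12220982e-05]), 'eef_pos': array([0.2424473 , 0.52085701, 0.25539674]), 'orientation': array([-3.22049529e-04,  2.16145000e-01,  9.76360832e-01, -8.71776498e-04]), 'contact_force': array([0.25345847, 0.58813459, 0.04300875]), 'ft_torque': array([ 0.04750013,  0.01656019, -0.01701354]), 'gripper_force': 0.0, 'finger_gap': 0.08548485118930474}
scene {'fx': 377.20371658556394, 'fy': 377.20371658556394, 'cx': 264.101557688702, 'cy': 189.82901817668193, 'world_from_camera': array([[-0.9963, -0.0657,  0.0552,  0.5357],
       [-0.0857,  0.7829, -0.6162,  0.4684],
       [-0.0027, -0.6187, -0.7856,  0.7677],
       [ 0.    ,  0.    ,  0.    ,  1.    ]])}
top {'fx': 443.364798320345, 'fy': 443.364798320345, 'cx': 256.83008102654236, 'cy': 192.8526108031481, 'world_from_camera': array([[-0.0216, -0.9821,  0.1872,  0.4188],
       [-0.9996,  0.0183, -0.0194, -0.0246],
       [ 0.0156, -0.1876, -0.9821,  1.0569],
       [ 0.    ,  0.    ,  0.    ,  1.    ]])}
```

View pics/scene0.png

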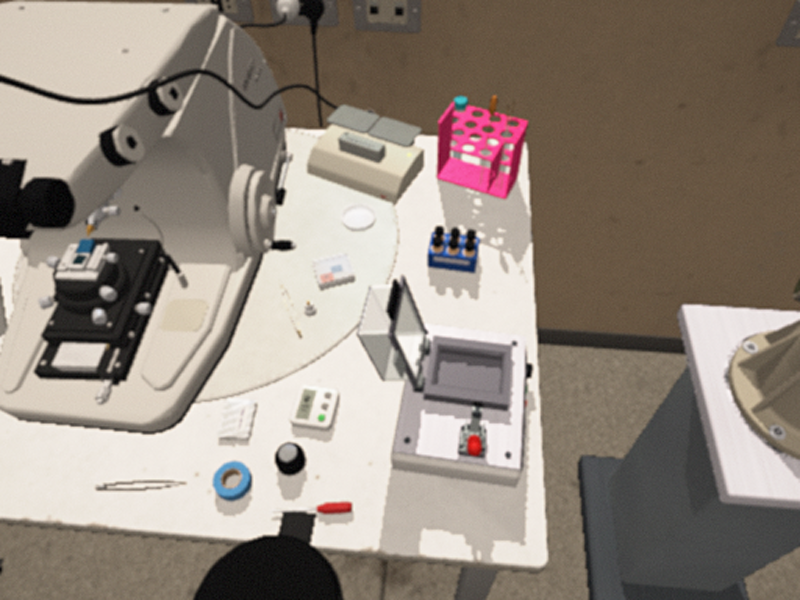

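View pics/top0.png

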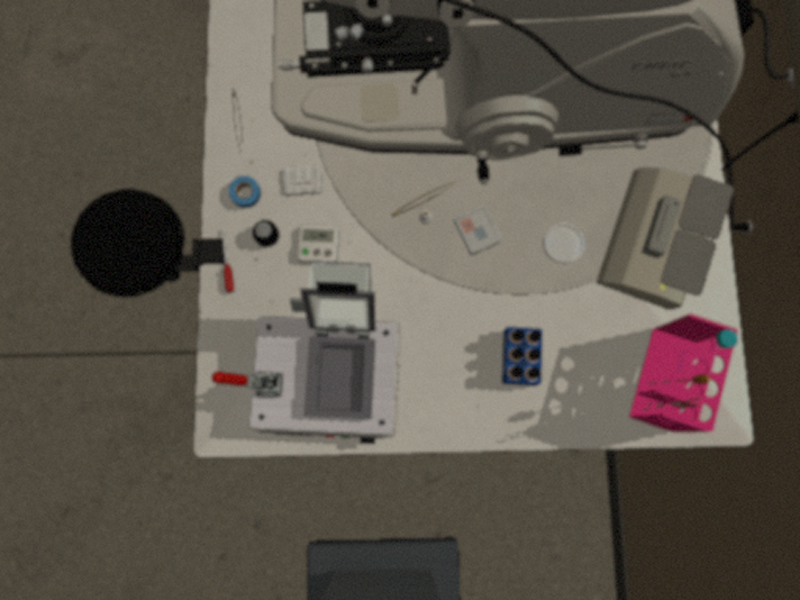

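The scene view shows the block at about (454,250), the shaker with its open hood at (465,400), and the red grip at (474,445), all in 800x600 pixels. The top view shows the block at (522,355), the nest at (340,375), the grip at (230,378), the loupe at (265,233) and the timer at (318,242). I'll zoom in to get accurate pixels.

```bash
python3 - <<'E'
import cv2, numpy as np
t=cv2.imread("pics/top0_raw.png"); s=cv2.imread("pics/scene0_raw.png")
def crop(im,u,v,w,h,f):
    c=cv2.resize(im[v:v+h,u:u+w],None,fx=f,fy=f,interpolation=cv2.INTER_CUBIC)
    for k in range(0,w,10):
        cv2.line(c,(k*f,0),(k*f,6 if (u+k)%50 else 14),(0,0,255),1)
        if (u+k)%20==0: cv2.putText(c,str(u+k),(k*f,24),0,.35,(0,0,255),1)
    for k in range(0,h,10):
        cv2.line(c,(0,k*f),(6,k*f),(0,0,255),1)
        if (v+k)%20==0: cv2.putText(c,str(v+k),(8,k*f+4),0,.35,(0,0,255),1)
    return c
A=crop(t,130,160,130,130,4)   # 520x520
B=crop(t,310,200,50,55,5)
C=crop(s,260,140,50,40,5)
m=np.zeros((530,800,3),np.uint8); m[:520,:520]=A; m[:275,530:780]=B; m[290:490,530:780]=C
cv2.imwrite("pics/m1.png",m)
cv2.imwrite("pics/m2.png",crop(s,220,170,130,140,4))
E
```

```text
(no output)
```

View pics/m1.png

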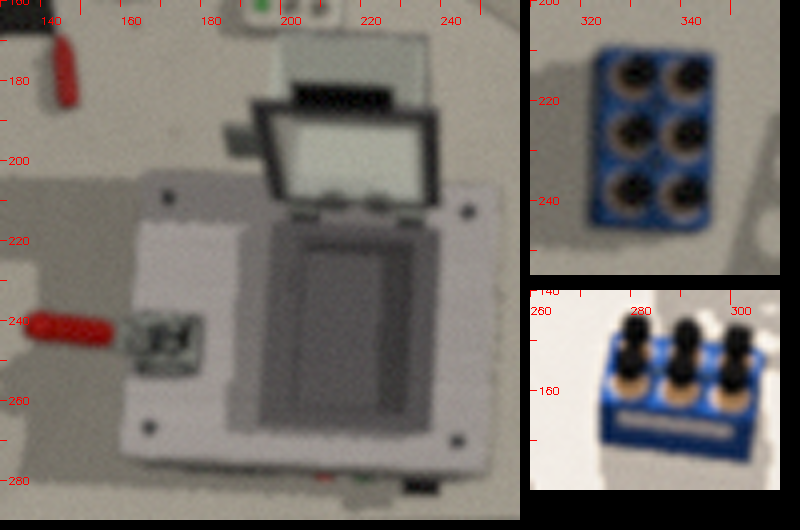

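View pics/m2.png

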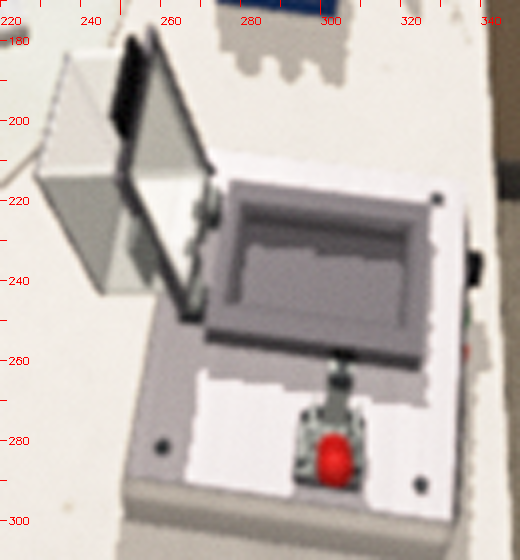

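```bash
cat > h.py <<'E'
import numpy as np
from cell import eyes
def ray(n,uv,P=None):
    p=P or eyes.camera_params(n); T=p["world_from_camera"]
    d=T[:3,:3]@np.array([(uv[0]-p["cx"])/p["fx"],(uv[1]-p["cy"])/p["fy"],1]); return T[:3,3],d/np.linalg.norm(d)
def tri(*rs):
    A=sum(np.eye(3)-np.outer(d,d) for o,d in rs); b=sum((np.eye(3)-np.outer(d,d))@o for o,d in rs)
    x=np.linalg.solve(A,b); return x,max(np.linalg.norm(np.cross(x-o,d)) for o,d in rs)
def onz(n,uv,z):
    o,d=ray(n,uv); return o+d*(z-o[2])/d[2]
E
python3 - <<'E'
from h import *
np.set_printoptions(precision=4,suppress=True)
P={"nFL":((195.2,267.5),(325,258.7)),"nFR":((238,268),(327,221)),"nBR":((240,215.5),(278,215)),"nBL":((198.7,215.5),(271.2,252.5)),
"s1":((171.7,209.3),(260.2,281.7)),"s2":((167.2,266.7),(325,291.2)),"s3":((244,270.2),(329,219.5)),
"grip":((139,242),(303,284)),
"c1":((330.6,214.4),(280.2,154)),"c2":((342,215),(281.2,147)),"c3":((330.6,226.6),(290.2,155.6)),"c4":((341.6,226.6),(291.2,148)),"c5":((330.4,238),(300.8,157)),"c6":((341,238.4),(301.6,149.6))}
R={}
for k,(a,b) in P.items():
    x,e=tri(ray("top",a),ray("scene",b)); R[k]=x; print(k,x,round(e*1e3,1))
def mid(k): return sum(R[i] for i in k)/len(k)
print("nest c",mid(["nFL","nFR","nBR","nBL"]),"block c",mid(["c%d"%i for i in range(1,7)]))
ang=lambda a,b:np.degrees(np.arctan2((b-a)[1],(b-a)[0]))
print("yaw shaker",ang(R["nFL"],R["nBL"]),ang(R["nFR"],R["nBR"]),ang(R["nFR"],R["nFL"])-90,ang(R["s2"],R["s1"]),ang(R["s3"],R["s2"])-90)
print("yaw block",ang(R["c5"],R["c1"]),ang(R["c6"],R["c2"]))
print("top only z.036 corners",[onz("top",u,.036)[:2] for u in ((323.4,209.4),(346.6,210.4),(346.2,246),(322,245.2))])
print("nest at z.082",np.mean([onz("top",P[k][0],.082) for k in ["nFL","nFR","nBR","nBL"]],0),np.mean([onz("scene",P[k][1],.082) for k in ["nFL","nFR","nBR","nBL"]],0))
print("hood lip", tri(ray("top",(215.5,184.5)),ray("scene",(252.5,191.5))))
E
```

```text
nFL [0.444  0.0936 0.0755] 1.1
nFR [0.4397 0.0007 0.0757] 0.2
nBR [ 0.551  -0.0048  0.079 ] 3.7
nBL [0.5565 0.087  0.0732] 0.8
s1 [0.5734 0.1489 0.0635] 0.5
s2 [0.4453 0.1573 0.0623] 1.0
s3 [ 0.4341 -0.012   0.0637] 0.9
grip [0.494  0.1945 0.1676] 0.9
c1 [ 0.5553 -0.2115  0.056 ] 1.1
c2 [ 0.5539 -0.2378  0.0553] 0.8
c3 [ 0.5284 -0.2108  0.0529] 0.4
c4 [ 0.5273 -0.2351  0.0564] 0.7
c5 [ 0.5017 -0.2089  0.0523] 1.3
c6 [ 0.5003 -0.2323  0.0558] 1.0
nest c [0.4978 0.0441 0.0759] block c [ 0.5278 -0.2227  0.0548]
yaw shaker -3.372964126322916 -2.8352513282067826 -2.6665535033653356 -3.7667652658961632 -3.7653341712744037
yaw block -2.8489703875601164 -5.885636212100079
top only z.036 corners [array([ 0.5713, -0.1993]), array([ 0.5679, -0.2534]), array([ 0.4853, -0.2476]), array([ 0.4882, -0.1919])]
nest at z.082 [0.4982 0.0435 0.082 ] [0.4973 0.048  0.082 ]
hood lip (array([0.5968, 0.0387, 0.2129]), np.float64(0.0009142136071096684))
```

```bash
cat >> h.py <<'E'
from cell import arm
def head(o):
    w,x,y,z=o["orientation"]; return np.degrees(np.arctan2(1-2*(x*x+z*z),2*(x*y-w*z)))
def go(p,h=None):
    "moves in tool axes (mm) and spin (deg, first) from here to TCP p with tool-y heading h"
    o=arm.get_obs(); h0=head(o); h=h0 if h is None else h
    d=(np.array(p)-o["eef_pos"])*1e3; a=np.radians(h)
    ty=np.array([np.cos(a),np.sin(a),0]); tx=np.array([-np.sin(a),np.cos(a),0])
    print("h0 %.1f spin %.1f tool xyz mm"%(h0,h0-h),np.round([d@tx,d@ty,-d[2]],1),"t",round(o["time"],2),"F",np.round(o["contact_force"],1))
E
python3 - <<'E'
from h import *
np.set_printoptions(precision=4,suppress=True)
print(tri(ray("top",(133,160)),ray("scene",(190,337))))
print(tri(ray("top",(80,125)),ray("scene",(181,344))), onz("top",(80,154),.25),onz("top",(80,154),0))
go((.495,.045,.28),85.7)
go((.528,-.2235,.15),85.7)
E
```

```text
(array([0.7025, 0.2525, 0.0143]), np.float64(0.0014434238800124749))
(array([0.6976, 0.3114, 0.2052]), np.float64(0.027241579308374998)) [0.6529 0.2889 0.25  ] [0.7254 0.3861 0.    ]
h0 65.0 spin -20.7 tool xyz mm [-287.5 -455.6  -24.5] t 0.1 F [-0.1 -0.7  0.6]
h0 65.0 spin -20.7 tool xyz mm [-340.5 -720.9  105.5] t 0.1 F [-0.1 -0.7  0.6]
```

Emit:
{"op": "arm_command", "data": {
  "commands": [
    [[0,0,-0.5,-0.172],[0,0,-0.5,-0.172],[-0.6,-1,0,0],[-0.6,-1,0,0],[-0.6,-1,0,0],[-0.6,-1,0,0],[-0.6,-1,0,0],[-0.6,-1,0,0],[-0.6,-1,0,0],[-0.6,-1,0,0]]
  ],
  "hand": 0
}}

```text
time: 1.35
eef_pos: [0.3474, 0.3118, 0.2809]
orientation: [-0.0, 0.038, 0.999, -0.0]
contact_force: [-0.2, 0.2, -0.9]
finger_gap: 0.0854
gripper_force: 0.0
```

Emit:
{"op": "arm_command", "data": {
  "commands": [
    [[-0.6,-1,0,0],[-0.6,-1,0,0],[-0.6,-1,0,0],[-0.6,-1,0,0],[-0.6,-1,0,0],[-0.6,-1,0,0],[-0.6,-1,0,0],[-0.6,-1,0,0],[-0.6,-1,0,0],[-0.6,-1,0,0]]
  ]
}}

```text
time: 2.6
eef_pos: [0.4781, 0.0513, 0.2809]
orientation: [-0.0, 0.038, 0.999, 0.0]
contact_force: [0.1, 0.6, 0.4]
finger_gap: 0.0858
gripper_force: 0.0
```

Emit:
{"op": "arm_command", "data": {
  "commands": [
    [[-0.2,-1,0,0],[-0.2,-1,0,0],[-0.2,-1,0,0],[-0.2,-1,0,0],[-0.2,-1,0,0],[-0.2,-1,0,0],[-0.2,-1,0,0],[-0.2,-1,0,0],[-0.2,-1,0,0],[0,0,0,0]]
  ]
}}

```text
time: 3.85
eef_pos: [0.5058, -0.1769, 0.2805]
orientation: [-0.0, 0.039, 0.999, 0.0]
contact_force: [-0.5, 0.6, 0.1]
finger_gap: 0.0858
gripper_force: 0.0
```

```bash
python3 - <<'E'
from h import *
import cv2
print(arm.get_obs()["eef_pos"]); go((.528,-.2235,.15),85.7)
p=eyes.camera_params("wrist"); print(p)
im=eyes.capture("wrist"); cv2.imwrite("pics/w1.png",im[:,:,::-1])
E
```

```text
[ 0.50577846 -0.17686839  0.28051895]
h0 85.5 spin -0.2 tool xyz mm [-25.7 -44.8 130.5] t 3.85 F [-0.5  0.6  0.1]
{'fx': 339.75470584466274, 'fy': 339.75470584466274, 'cx': 256.43846589063156, 'cy': 190.16729771464054, 'world_from_camera': array([[ 7.79950963e-02,  9.49893792e-01,  3.02685560e-01,
         4.28275296e-01],
       [ 9.96953734e-01, -7.42737151e-02, -2.38047748e-02,
        -1.69656102e-01],
       [-1.30426724e-04,  3.03620155e-01, -9.52793149e-01,
         3.97669743e-01],
       [ 0.00000000e+00,  0.00000000e+00,  0.00000000e+00,
         1.00000000e+00]])}
```

View pics/w1.png

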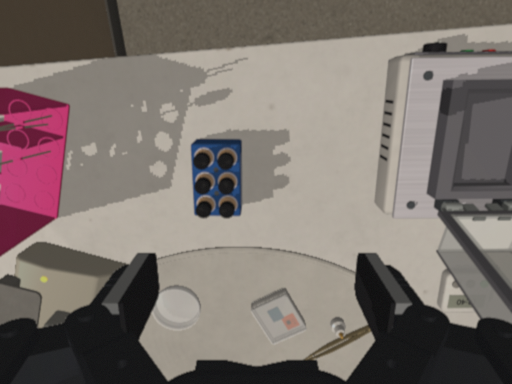

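The wrist picture shows the block upright at columns 193–241 and rows 140–216, with the shaker on the right. I'll check the block's pose with this third view.

```bash
python3 - <<'E'
from h import *
import cv2
np.set_printoptions(precision=4,suppress=True)
for z in (.036,):
  for uv in ((192.5,214.5),(242,215.5),(241.5,147),(193.5,149)): print(uv,onz("wrist",uv,z))
im=cv2.imread("pics/w1.png"); hsv=cv2.cvtColor(im,cv2.COLOR_BGR2HSV)
m=cv2.inRange(hsv,(105,120,40),(125,255,255)); m[:, :150]=0; m[:,280:]=0; m[:120]=0;m[240:]=0
for r in (145,155,165,180,195,205,212): 
  c=np.where(m[r])[0]; print(r,c.min(),c.max(), onz("wrist",(c.min()-.5,r),.036)[:2],onz("wrist",(c.max()+.5,r),.036)[:2])
caps=[(202.5,160),(226.5,159.5),(203.5,184.5),(227.5,184),(204.5,207.5),(227.5,207)]
q=np.array([onz("wrist",c,.057) for c in caps]); print(q,q.mean(0))
go((.528,-.2235,.15),85.7)
E
```

```text
(192.5, 214.5) [ 0.5664 -0.2527  0.036 ]
(242, 215.5) [ 0.572  -0.1964  0.036 ]
(241.5, 147) [ 0.4932 -0.1898  0.036 ]
(193.5, 149) [ 0.4914 -0.2415  0.036 ]
145 192 240 [ 0.4869 -0.243 ] [ 0.491  -0.1907]
155 192 239 [ 0.4977 -0.2445] [ 0.5017 -0.1927]
165 193 239 [ 0.5088 -0.2449] [ 0.5128 -0.1938]
180 194 239 [ 0.5258 -0.2461] [ 0.5297 -0.1953]
195 194 239 [ 0.5432 -0.2484] [ 0.5472 -0.1969]
205 195 239 [ 0.5551 -0.2489] [ 0.5591 -0.198 ]
212 195 239 [ 0.5636 -0.25  ] [ 0.5675 -0.1988]
[[ 0.4997 -0.2296  0.057 ]
 [ 0.5011 -0.205   0.057 ]
 [ 0.5258 -0.2318  0.057 ]
 [ 0.5272 -0.2067  0.057 ]
 [ 0.5514 -0.2339  0.057 ]
 [ 0.5527 -0.2094  0.057 ]] [ 0.5263 -0.2194  0.057 ]
h0 85.6 spin -0.1 tool xyz mm [-25.9 -45.8 130.7] t 3.9 F [ 0.   0.7 -0.4]
```

Emit:
{"op": "arm_command", "data": {
  "commands": [
    [[-0.335,-0.57,1,0],[-0.335,-0.57,1,0],[-0.335,-0.57,1,0],[0,0,1,0],[0,0,1,0],[0,0,1,0],[0,0,1,0],[0,0,1,0],[0,0,1,0],[0,0,0.5,0]]
  ]
}}

```text
time: 5.15
eef_pos: [0.5268, -0.2185, 0.0424]
orientation: [-0.001, 0.037, 0.999, 0.001]
contact_force: [-0.3, -0.6, 0.6]
finger_gap: 0.0852
gripper_force: 0.0
```

Emit:
{"op": "arm_command", "data": {
  "commands": [
    [[0,0,0,0],[0,0,0,0],[0,0,0,0],[0,0,0,0],[0,0,0,0],[0,0,0,0],[0,0,0,0],[0,0,0,0],[0,0,0,0],[0,0,0,0]]
  ],
  "hand": 1
}}

```text
time: 6.4
eef_pos: [0.5288, -0.2208, 0.0454]
orientation: [0.001, 0.038, 0.999, -0.001]
contact_force: [-0.2, -1.0, 6.3]
finger_gap: 0.0522
gripper_force: 65.6
```

```bash
python3 - <<'E'
from h import *
import cv2
o=arm.get_obs();print(o["eef_pos"],o["finger_gap"],o["gripper_force"],head(o),o["contact_force"])
im=eyes.capture("wrist"); cv2.imwrite("pics/w2.png",im[:,:,::-1])
E
```

```text
[ 0.5288235  -0.22076178  0.04542061] 0.05216146419557622 65.62991380691528 85.67025832862399 [-0.22120671 -1.00857724  6.31828599]
```

View pics/w2.png

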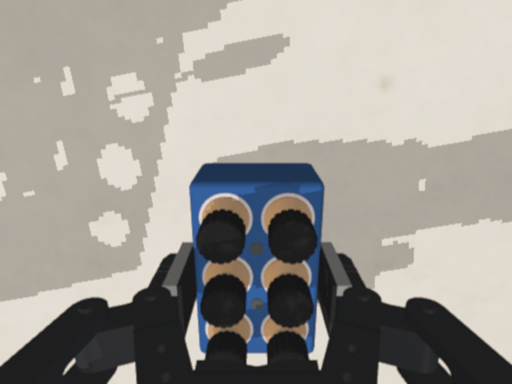

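The block is gripped squarely, with its top front edge running from (190,187) to (323,187) and the pads on both long sides. I'll get its offset in the grip and lift.

```bash
python3 - <<'E'
from h import *
np.set_printoptions(precision=4,suppress=True)
for uv in ((190.5,187),(323.5,187)): print(onz("wrist",uv,.036))
for uv in ((203,163.5),(311,163.5)): print(onz("wrist",uv,.0))
for z in (.057,.059): print(np.mean([onz("wrist",c,z) for c in ((223.5,301),(288,301))],0))
E
```

```text
[ 0.4883 -0.2423  0.036 ]
[ 0.4921 -0.1907  0.036 ]
[ 0.4874 -0.2428  0.    ]
[ 0.4914 -0.1901  0.    ]
[ 0.527  -0.2197  0.057 ]
[ 0.5255 -0.2196  0.059 ]
```

Emit:
{"op": "arm_command", "data": {
  "commands": [
    [[0,0,-0.4,0],[0,0,-0.8,0],[0,0,-0.8,0],[0,0,-0.8,0],[0,0,-0.8,0],[0,0,-0.8,0],[0,0,-0.8,0],[0,0,-0.4,0],[0,0,0,0],[0,0,0,0]]
  ]
}}

```text
time: 7.7
eef_pos: [0.5272, -0.2197, 0.1827]
orientation: [-0.001, 0.038, 0.999, 0.001]
contact_force: [0.5, 0.6, -4.8]
finger_gap: 0.0526
gripper_force: 64.5
```

Emit:
{"op": "arm_command", "data": {
  "commands": [
    [[0.22,0.7,-0.08,0],[0.22,0.7,-0.08,0],[0.22,0.7,-0.08,0],[0.22,0.7,-0.08,0],[0.22,0.7,-0.08,0],[0.22,0.7,-0.08,0],[0.22,0.7,-0.08,0],[0.22,0.7,-0.08,0],[0.22,0.7,-0.08,0],[0,0,0,0]]
  ]
}}

```text
time: 8.95
eef_pos: [0.4899, -0.0579, 0.202]
orientation: [0.0, 0.037, 0.999, 0.0]
contact_force: [-0.1, -0.4, -4.5]
finger_gap: 0.0522
gripper_force: 64.5
```

```bash
python3 - <<'E'
from h import *
import cv2,pickle
o=arm.get_obs();print(o["eef_pos"],head(o),o["contact_force"])
p=eyes.camera_params("wrist"); im=eyes.capture("wrist"); pickle.dump((o,p),open("w3.pkl","wb")); cv2.imwrite("pics/w3_raw.png",im[:,:,::-1])
c=cv2.resize(im[:,100:500,::-1],(800,768),interpolation=cv2.INTER_CUBIC)[:600]
for k in range(0,800,40): cv2.putText(c,str(100+k//2),(k,10),0,.35,(0,0,255),1); cv2.line(c,(k,12),(k,18),(0,0,255),1)
for k in range(0,600,40): cv2.putText(c,str(k//2),(0,k+4),0,.35,(0,0,255),1)
cv2.imwrite("pics/w3.png",c)
E
```

```text
[ 0.48987061 -0.05785743  0.20203667] 85.78078961882859 [-0.14742906 -0.35557122 -4.53193175]
```

View pics/w3.png

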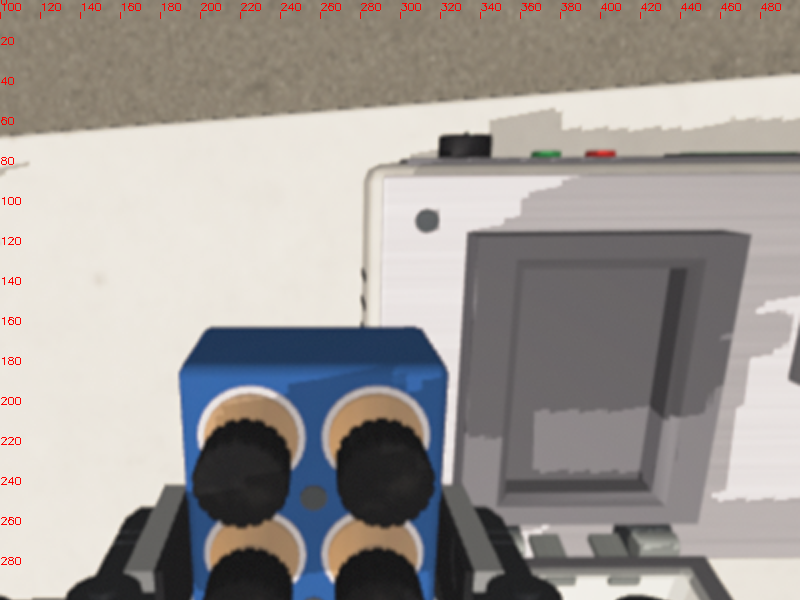

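The wrist picture shows the pocket mouth corners at about (358.5,131), (452.5,130), (431.5,253) and (349.5,252.5). The block's front top edge runs from (190.5,186) to (323,186). Next I'll compute the block's offset from the pocket.

```bash
python3 - <<'E'
from h import *
import pickle
from scipy.optimize import least_squares
np.set_printoptions(precision=4,suppress=True)
o,P=pickle.load(open("w3.pkl","rb"))
def proj(X):
    T=P["world_from_camera"]; c=(np.atleast_2d(X)-T[:3,3])@T[:3,:3]; return np.c_[P["fx"]*c[:,0]/c[:,2]+P["cx"],P["fy"]*c[:,1]/c[:,2]+P["cy"]]
def rect(L,W,pts): return np.array([[sx*L/2,sy*W/2,z] for sx,sy,z in pts])
def fit(M,uv,x0,fixz=None):
    def tf(p):
        z=p[3] if fixz is None else fixz
        c,s=np.cos(p[2]),np.sin(p[2]); return np.c_[p[0]+c*M[:,0]-s*M[:,1],p[1]+s*M[:,0]+c*M[:,1],z+M[:,2]]
    r=least_squares(lambda p:(proj(tf(p))-uv).ravel(),x0[:3] if fixz is not None else x0)
    return r.x,np.sqrt(np.mean(r.fun**2))
# pocket mouth with chamfer: 96x66 at z .082
uv=np.array([(358.5,131),(452.5,130),(431.5,253),(349.5,252.5)])
M=rect(96,66,[(-1,-1,0),(-1,1,0),(1,1,0),(1,-1,0)])*1e-3; 
for fz in (None,.082): print("pocket",fit(M,uv,[.498,.045,-.06,.082],fz))
print([onz("wrist",u,.082)[:2] for u in uv])
# chamfer bottom check & nest corners
print("nest",[onz("wrist",u,.082)[:2] for u in ((334,116.5),(475,117.5),(449,261.5))])
uvb=np.array([(190.5,186),(323,186),(310.5,164),(204,164)])
Mb=np.array([[-42,-27,36],[-42,27,36],[-42,27,0],[-42,-27,0]])*1e-3
for fz in (None,o["eef_pos"][2]-.0454): print("block",fit(Mb,uvb,[.49,-.058,-.07,.157],fz),o["eef_pos"])
E
```

```text
pocket (array([ 0.5008,  0.0484, -0.0659,  0.0778]), np.float64(0.4843474091621813))
pocket (array([ 0.4995,  0.0467, -0.0651]), np.float64(1.0576061122014955))
[array([0.4505, 0.0163]), array([0.4546, 0.0813]), array([0.5495, 0.0746]), array([0.5444, 0.011 ])]
nest [array([ 0.4393, -0.0005]), array([0.4472, 0.0958]), array([0.558 , 0.0889])]
block (array([ 0.4942, -0.0568, -0.0737,  0.151 ]), np.float64(0.5286023807281511)) [ 0.4899 -0.0579  0.202 ]
block (array([ 0.4927, -0.0567, -0.0737]), np.float64(1.8392606793564543)) [ 0.4899 -0.0579  0.202 ]
```

Emit:
{"op": "arm_command", "data": {
  "commands": [
    [[-0.03,0,0,-0.007],[0,0.6,0,0],[0,0.7,0,0],[0,0.7,0,0],[0,0.7,0,0],[0,0.7,0.2,0],[0,0.7,0.4,0],[0,0,0.6,0],[0,0,0.2,0],[0,0,0,0]]
  ]
}}

```text
time: 10.25
eef_pos: [0.4975, 0.0425, 0.166]
orientation: [-0.001, 0.034, 0.999, -0.0]
contact_force: [0.2, 0.9, -3.3]
finger_gap: 0.0525
gripper_force: 64.5
```

```bash
python3 - <<'E'
from h import *
import cv2
o=arm.get_obs();print(o["eef_pos"],head(o)); go((.4975,.0445,.13),86.2)
im=eyes.capture("wrist")[:,:,::-1]
s=eyes.capture("scene")[150:310,210:350,::-1]
m=np.zeros((560,800,3),np.uint8)
m[:560,:420]=cv2.resize(im[60:300,170:350],(420,560),interpolation=cv2.INTER_CUBIC)
m[:430,424:800]=cv2.resize(s,(376,430),interpolation=cv2.INTER_CUBIC)
cv2.imwrite("pics/m4.png",m); cv2.imwrite("pics/w4_raw.png",im)
E
```

```text
[0.4974953  0.04253422 0.16597304] 86.04797839011064
h0 86.0 spin -0.2 tool xyz mm [ 0.1  2.  36. ] t 10.25 F [ 0.2  0.9 -3.3]
```

View pics/m4.png

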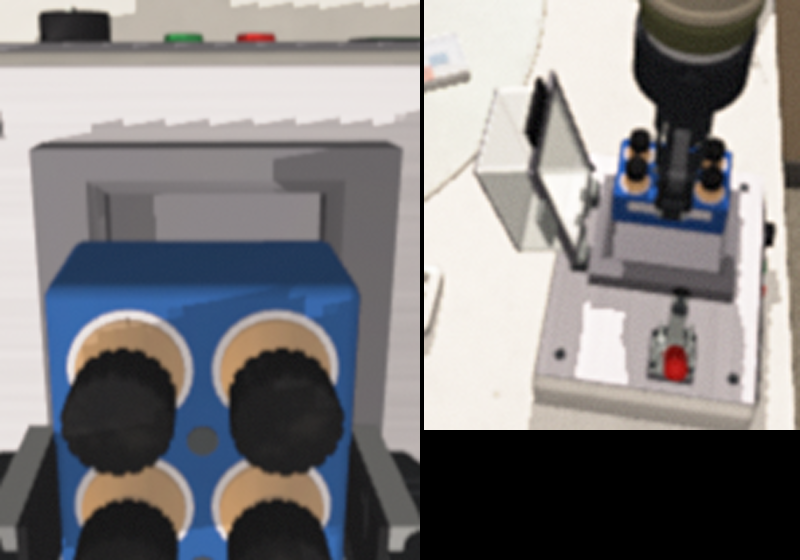

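The block hangs over the pocket. In wrist pixels, the nest front edge is at row ~122, the mouth edge at ~138.5 and the block's front-bottom edge at ~164; the pocket lies a few mm to the left (+y). The hood and the clamp arm are clear.

```bash
python3 - <<'E'
from h import *
np.set_printoptions(precision=4,suppress=True)
f=2.3333
U=lambda x,y:(170+x/f,60+y/f)
a=np.radians(86.05); tx=np.array([-np.sin(a),np.cos(a),0]); ty=np.array([np.cos(a),np.sin(a),0])
o=arm.get_obs(); p=o["eef_pos"]
def rel(n,uv,z): d=onz("wrist",uv,z)-p; print(n,"fwd %.1f left %.1f"%(-d@tx*1e3,d@ty*1e3))
rel("nest front (-56)",U(217,145),.082); rel("mouth front(-48)",U(216,183),.082); rel("nest L",U(402,150),.082);rel("nest R",U(32,150),.082)
rel("mouth L",U(345,183),.082);rel("mouth R",U(87,183),.082)
zb=p[2]-.0454
rel("block front bot(-42)",U(205,243),zb); rel("block front top(-42)",U(203,290),zb+.036)
rel("bt L",U(358,290),zb+.036);rel("bt R",U(48,290),zb+.036)
E
```

```text
nest front (-56) fwd -55.3 left 5.0
mouth front(-48) fwd -45.7 left 4.8
nest L fwd -54.0 left 51.6
nest R fwd -54.0 left -41.6
mouth L fwd -45.7 left 37.7
mouth R fwd -45.7 left -28.1
block front bot(-42) fwd -39.4 left 1.8
block front top(-42) fwd -39.9 left 1.4
bt L fwd -39.9 left 27.2
bt R fwd -39.9 left -24.4
```

Emit:
{"op": "arm_command", "data": {
  "commands": [
    [[0.03,0.13,0,-0.003],[0,0,0.3,0],[0,0,0.3,0],[0,0,0.3,0],[0,0,0.2,0],[0,0,0.1,0],[0,0,0.1,0],[0,0,0.1,0],[0,0,0.1,0],[0,0,0,0]]
  ]
}}

```text
time: 11.6
eef_pos: [0.4973, 0.0462, 0.1291]
orientation: [-0.0, 0.033, 0.999, 0.0]
contact_force: [-1.0, 0.4, -6.3]
finger_gap: 0.0524
gripper_force: 64.6
```

Emit:
{"op": "arm_command", "data": {
  "commands": [
    [[0,0,0.08,0],[0,0,0.08,0],[0,0,0.08,0],[0,0,0.08,0],[0,0,0.08,0],[0,0,0.08,0],[0,0,0,0],[0,0,0,0],[0,0,0,0],[0,0,0,0]]
  ]
}}

```text
time: 12.85
eef_pos: [0.4975, 0.0462, 0.1174]
orientation: [0.0, 0.033, 0.999, 0.0]
contact_force: [0.1, -0.3, -5.2]
finger_gap: 0.0524
gripper_force: 64.6
```

Emit:
{"op": "arm_command", "data": {
  "commands": [
    [[0,0,0.06,0],[0,0,0.06,0],[0,0,0.05,0],[0,0,0.04,0],[0,0,0.04,0],[0,0,0,0],[0,0,0,0],[0,0,0,0],[0,0,0,0],[0,0,0,0]]
  ]
}}

```text
time: 14.1
eef_pos: [0.4975, 0.0462, 0.1114]
orientation: [0.0, 0.033, 0.999, 0.0]
contact_force: [-4.3, 0.8, 5.9]
finger_gap: 0.0522
gripper_force: 65.7
```

Emit:
{"op": "arm_command", "data": {
  "commands": [
    [[0,0,0,0],[0,0,0,0],[0,0,0,0],[0,0,0,0],[0,0,-0.4,0],[0,0,-0.8,0],[0,0,-1,0],[0,0,-1,0],[0,0,-1,0],[0,0,0,0]]
  ],
  "hand": 0.25
}}

```text
time: 15.35
eef_pos: [0.499, 0.0461, 0.2186]
orientation: [0.003, 0.033, 0.999, -0.0]
contact_force: [-0.3, 0.7, -0.4]
finger_gap: 0.0641
gripper_force: 0.0
```

```bash
python3 - <<'E'
from h import *
import cv2
o=arm.get_obs();print(o["eef_pos"],head(o),o["finger_gap"])
im=eyes.capture("wrist")[:,:,::-1]
s=eyes.capture("scene")[150:310,210:350,::-1]; t=eyes.capture("top")[:,:,::-1]
m=np.zeros((560,800,3),np.uint8)
m[:300,:400]=cv2.resize(im,(400,300),interpolation=cv2.INTER_AREA)
m[:430,404:780]=cv2.resize(s,(376,430),interpolation=cv2.INTER_CUBIC)
m[310:560,:400]=cv2.resize(t[150:275,100:300],(400,250),interpolation=cv2.INTER_CUBIC)
cv2.imwrite("pics/m5.png",m); cv2.imwrite("pics/w5_raw.png",im)
E
```

```text
[0.49896819 0.04611979 0.21861091] 86.27120882408813 0.06414987953908378
```

View pics/m5.png

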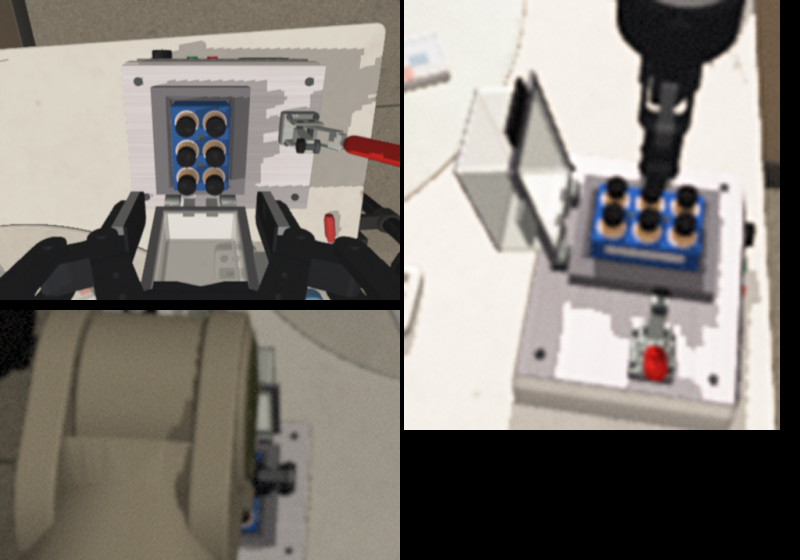

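The block is seated level in the pocket, and the hood and clamp haven't moved. Next I'll go over the hood with shut fingers and down behind it.

Emit:
{"op": "arm_command", "data": {
  "commands": [
    [[0,0,-1,0],[0,0,-1,0],[0,0,-1,0],[-1,0,0,0],[-1,0,0,0],[-1,0,0,0],[-1,0,0,0],[-1,0,0,0],[-1,0,0,0],[-1,0,0,0]]
  ],
  "hand": 1
}}

```text
time: 16.75
eef_pos: [0.6724, 0.0348, 0.2893]
orientation: [-0.001, 0.033, 0.999, 0.0]
contact_force: [0.2, 0.2, 0.4]
finger_gap: 0.0
gripper_force: 0.0
```

```bash
cat >> h.py <<'E'
H=np.array([.5634,.0421,.0835]); B=np.array([np.cos(np.radians(-3.7)),np.sin(np.radians(-3.7)),0])
def st():
    o=arm.get_obs(); d=o["eef_pos"]-H; print("back %.1f left %.1f z %.1f head %.2f gap %.3f F %s t %.2f"%(d@B*1e3,(d[1]*B[0]-d[0]*B[1])*1e3,o["eef_pos"][2]*1e3,head(o),o["finger_gap"],np.round(o["contact_force"],1),o["time"]))
E
python3 -c "
from h import *
st()"
```

```text
back 109.3 left -0.3 z 289.3 head 86.27 gap 0.000 F [0.2 0.2 0.4] t 16.75
```

Emit:
{"op": "arm_command", "data": {
  "commands": [
    [[0,0,0.77,0],[0,0,0.77,0],[0,0,0.77,0],[0,0,0.77,0],[0,0,0.77,0],[0.2,0,0,0],[0.4,0,0,0],[0.4,0,0,0],[0.3,0,0,0],[0.2,0,0,0]]
  ]
}}

```text
time: 18.0
eef_pos: [0.6353, 0.0372, 0.1964]
orientation: [0.002, 0.033, 0.999, -0.0]
contact_force: [3.8, 0.3, 2.9]
finger_gap: -0.0
gripper_force: 1.7
```

```bash
python3 -c "
from h import *
st()"
```

```text
back 72.0 left -0.2 z 196.4 head 86.27 gap -0.000 F [3.8 0.3 2.9] t 18.00
```

Emit:
{"op": "arm_command", "data": {
  "commands": [
    [[0.29,0,-0.04,0],[0.29,0,-0.04,0],[0.5,0,-0.18,0],[0.5,0,-0.18,0],[0.52,0,-0.04,0],[0.52,0,-0.04,0],[0.52,0,0.1,0],[0.52,0,0.1,0],[0,0,0,0],[0,0,0,0]]
  ]
}}

```text
time: 19.25
eef_pos: [0.543, 0.0432, 0.2026]
orientation: [-0.0, 0.033, 0.999, 0.0]
contact_force: [0.7, 0.1, -1.1]
finger_gap: -0.0003
gripper_force: 0.0
```

```bash
python3 -c "
from h import *
st()"
```

```text
back -20.5 left -0.2 z 202.6 head 86.27 gap -0.000 F [ 0.7  0.1 -1.1] t 19.25
```

Emit:
{"op": "arm_command", "data": {
  "commands": [
    [[0.46,0,0.18,0],[0.46,0,0.18,0],[0.4,0,0.34,0],[0.4,0,0.34,0],[0.15,0,0.22,0],[0.15,0,0.22,0],[0.15,0,0.22,0],[0.15,0,0.22,0],[0,0,0.08,0],[0,0,0,0]]
  ]
}}

```text
time: 20.5
eef_pos: [0.4859, 0.047, 0.1548]
orientation: [0.001, 0.032, 0.999, -0.0]
contact_force: [-5.1, -0.3, 15.0]
finger_gap: -0.0002
gripper_force: 8.2
```

```bash
python3 -c "
from h import *
st()"
```

```text
back -77.6 left -0.1 z 154.8 head 86.28 gap -0.000 F [-5.1 -0.3 15. ] t 20.50
```

Emit:
{"op": "arm_command", "data": {
  "commands": [
    [[0,0,0.05,0],[0,0,0.03,0],[0,0,0,0],[0,0,0,0],[0,0,-0.3,0],[0,0,-0.8,0],[0,0,-0.8,0],[0,0,-0.8,0],[0,0,0,0],[0,0,0,0]]
  ]
}}

```text
time: 21.75
eef_pos: [0.4852, 0.047, 0.2173]
orientation: [-0.001, 0.033, 0.999, 0.0]
contact_force: [-0.2, -0.7, -0.0]
finger_gap: 0.0001
gripper_force: 0.0
```

```bash
python3 - <<'E'
from h import *
import cv2
st()
im=eyes.capture("wrist")[:,:,::-1]
s=eyes.capture("scene")[:,:,::-1]; t=eyes.capture("top")[:,:,::-1]
def crop(im,u,v,w,h,f):
    c=cv2.resize(im[v:v+h,u:u+w],None,fx=f,fy=f,interpolation=cv2.INTER_CUBIC)
    for k in range(0,w,20): cv2.putText(c,str(u+k),(int(k*f),10),0,.35,(0,0,255),1); cv2.line(c,(int(k*f),12),(int(k*f),17),(0,0,255),1)
    for k in range(0,h,20): cv2.putText(c,str(v+k),(0,int(k*f)+4),0,.35,(0,0,255),1)
    return c
m=np.zeros((600,800,3),np.uint8)
a=crop(im,150,40,362,230,1.2); m[:a.shape[0],:a.shape[1]]=a
b=crop(s,220,180,120,130,3); m[:b.shape[0],438:438+b.shape[1]]=b
c=crop(t,110,160,150,130,2); m[300:300+c.shape[0],:c.shape[1]]=c
cv2.imwrite("pics/m6.png",m); cv2.imwrite("pics/s6.png",s); cv2.imwrite("pics/w6.png",im)
E
```

```text
back -78.4 left -0.2 z 217.3 head 86.27 gap 0.000 F [-0.2 -0.7 -0. ] t 21.75
```

View pics/m6.png

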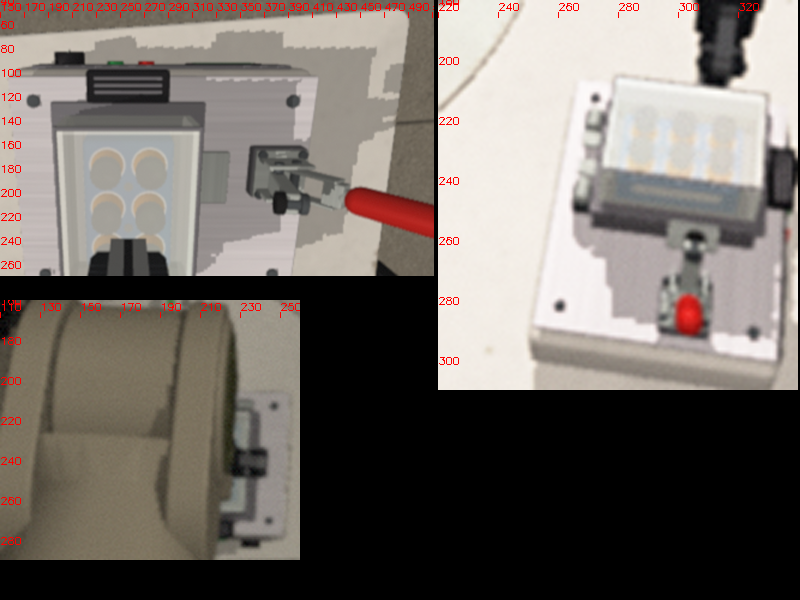

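The hood is shut over the block: its rim is flat on the nest, the lip is at the front, and the strike plate lies under the clamp arm. My ten pictures are used up, so from here I'll check by pixel measurements and force. Next is the clamp handle, pressed from above the end of the grip.

Emit:
{"op": "arm_command", "data": {
  "commands": [
    [[0,0,-0.6,0],[0,0.93,0,0],[0,0.93,0,0],[0,0.93,0,0],[0,0.93,0,0],[0,0.93,0,0],[0,0.93,0,0],[0,0,0,0],[0,0,0,0],[0,0,0,0]]
  ]
}}

```text
time: 23.15
eef_pos: [0.4946, 0.1855, 0.2335]
orientation: [0.0, 0.033, 0.999, -0.0]
contact_force: [-0.2, -0.3, 0.3]
finger_gap: 0.0003
gripper_force: 0.0
```

```bash
cat >> h.py <<'E'
S=np.array([.499,.0463]); 
def sh(p): d=np.array(p[:2])-S; return round((d@B[:2])*1e3,1),round((-B[1]*d[0]+B[0]*d[1])*1e3,1),round(p[2]*1e3,1)
def red(n,lo=0):
    import cv2
    im=eyes.capture(n); hsv=cv2.cvtColor(im,cv2.COLOR_RGB2HSV)
    m=cv2.inRange(hsv,(0,150,70),(6,255,255))|cv2.inRange(hsv,(174,150,70),(180,255,255))
    k,l,s,c=cv2.connectedComponentsWithStats(m)
    return [(s[i].tolist(),np.round(c[i],1).tolist()) for i in range(1,k) if s[i][4]>15]
E
python3 - <<'E'
from h import *
np.set_printoptions(precision=4,suppress=True)
o=arm.get_obs(); print(o["eef_pos"],"TCP shaker xyz",sh(o["eef_pos"]),o["contact_force"])
for n in ("scene","top","wrist"): print(n,red(n))
# grip end from initial pictures and wrist6
import cv2
im=cv2.imread("pics/w6.png"); hsv=cv2.cvtColor(im,cv2.COLOR_BGR2HSV); m=cv2.inRange(hsv,(0,150,70),(6,255,255))|cv2.inRange(hsv,(174,150,70),(180,255,255))
for c in (438,450,470,490,510): r=np.where(m[:,c])[0]; print(c,r.min() if len(r) else None,r.max() if len(r) else None)
print("grip end shaker",sh(tri(ray("top",(139,242)),ray("scene",(303,284)))[0]))
E
```

```text
[0.4946 0.1855 0.2335] TCP shaker xyz (np.float64(-13.4), np.float64(138.6), np.float64(233.5)) [-0.1805 -0.3401  0.3158]
scene [([299, 279, 9, 13, 94], [303.2, 285.0]), ([203, 322, 22, 6, 111], [214.2, 324.5])]
top [([144, 170, 5, 16, 59], [145.8, 177.9]), ([148, 244, 10, 2, 17], [153.1, 244.6])]
wrist [([112, 91, 12, 2, 22], [117.5, 91.5]), ([227, 189, 61, 41, 1387], [257.9, 208.7]), ([293, 279, 9, 16, 65], [297.3, 285.0])]
438 204 211
450 197 219
470 201 225
490 206 231
510 211 237
grip end shaker (np.float64(-14.6), np.float64(147.5), np.float64(167.6))
```

```bash
python3 - <<'E'
from h import *
for uv,z in (((288,210),.163),((288,210),.17),((227.5,205),.11),((227.5,205),.12)): print(uv,z,sh(onz("wrist",uv,z)))
E
```

```text
(288, 210) 0.163 (np.float64(-19.1), np.float64(158.5), np.float64(163.0))
(288, 210) 0.17 (np.float64(-21.8), np.float64(157.8), np.float64(170.0))
(227.5, 205) 0.11 (np.float64(-2.7), np.float64(118.0), np.float64(110.0))
(227.5, 205) 0.12 (np.float64(-6.4), np.float64(118.9), np.float64(120.0))
```

Emit:
{"op": "arm_command", "data": {
  "commands": [
    [[0,0.04,0.5,0],[0,0.04,0.5,0],[0,0.04,0.46,0],[0,0.36,0.3,0],[0,0.36,0.3,0],[0,0.28,0.32,0],[0,0.28,0.32,0],[0,0,0,0],[0,0,0,0],[0,0,0,0]]
  ]
}}

```text
time: 24.55
eef_pos: [0.4966, 0.2208, 0.1656]
orientation: [-0.0, 0.033, 0.999, -0.0]
contact_force: [-0.1, -1.0, 0.0]
finger_gap: 0.0003
gripper_force: 0.0
```

```bash
python3 - <<'E'
from h import *
o=arm.get_obs(); print(sh(o["eef_pos"]),o["contact_force"])
for n in ("scene","wrist"): print(n,red(n))
E
```

```text
(np.float64(-13.7), np.float64(174.0), np.float64(165.6)) [-0.06623922 -1.02767264  0.00846051]
scene [([203, 322, 22, 6, 110], [214.1, 324.6])]
wrist [([24, 93, 18, 3, 51], [32.0, 94.0]), ([180, 218, 99, 37, 1978], [219.2, 235.1])]
```

Emit:
{"op": "arm_command", "data": {
  "commands": [
    [[0,0.16,0.4,0],[0,0.16,0.4,0],[0,0.04,0.28,0],[0,0.04,0.28,0],[0,0,0.2,0],[0,0,0.08,0],[0,0,0.06,0],[0,0,0,0],[0,0,0,0],[0,0,0,0]]
  ]
}}

```text
time: 25.9
eef_pos: [0.4977, 0.2313, 0.1268]
orientation: [0.001, 0.032, 0.999, 0.001]
contact_force: [-7.4, 1.1, 26.4]
finger_gap: -0.0001
gripper_force: 13.4
```

```bash
python3 - <<'E'
from h import *
o=arm.get_obs(); print(sh(o["eef_pos"]),o["contact_force"])
print(red("wrist"))
E
```

```text
(np.float64(-13.2), np.float64(184.6), np.float64(126.8)) [-7.36187236  1.11743089 26.38443587]
[([162, 232, 116, 32, 2500], [205.5, 245.7]), ([249, 345, 15, 21, 252], [256.0, 356.3])]
```

Emit:
{"op": "arm_command", "data": {
  "commands": [
    [[0,0,0.04,0],[0,0,0.03,0],[0,0,0,0],[0,0,0,0],[0,0,0,0],[0,0,0,0],[0,0,0,0],[0,0,0,0],[0,0,0,0],[0,0,0,0]]
  ]
}}

```text
time: 27.2
eef_pos: [0.4978, 0.2314, 0.1265]
orientation: [0.002, 0.032, 0.999, 0.001]
contact_force: [-10.4, -0.7, 35.6]
finger_gap: -0.0001
gripper_force: 18.1
```

Emit:
{"op": "arm_command", "data": {
  "commands": [
    [[0,0,-0.3,0],[0,0,-0.8,0],[0,0,-1,0],[0,0,-1,0],[0,0,-1,0],[0,0,-0.6,0],[0,0,0,0],[0,0,0,0],[0,0,0,0],[0,0,0,0]]
  ]
}}

```text
time: 28.45
eef_pos: [0.4971, 0.231, 0.2383]
orientation: [-0.001, 0.033, 0.999, -0.0]
contact_force: [0.6, 0.1, 0.1]
finger_gap: 0.0002
gripper_force: 0.0
```

```bash
python3 - <<'E'
from h import *
import cv2
o=arm.get_obs(); print(sh(o["eef_pos"]),o["contact_force"],o["time"])
r=red("wrist"); print("wrist",r)
s=eyes.capture("scene")[:,:,::-1]; s6=cv2.imread("pics/s6.png")
for dx in (-1,0,1):
  for dy in (-1,0,1):
    a=s[200:258,272:305].astype(int); b=s6[200+dy:258+dy,272+dx:305+dx].astype(int); print(dx,dy,round(np.abs(a-b).mean(),2),end="; ")
print(red("scene"))
# height of grip at level: predicted corners at z .092
P=eyes.camera_params("wrist"); T=P["world_from_camera"]
yv=np.array([-B[1],B[0]]); 
for ph in (0,.05,.15):
  for rr in (26,84):
    q=S-.014*B[:2]+yv*(.1115+rr*1e-3*np.cos(ph)); X=np.r_[q,.092+rr*1e-3*np.sin(ph)]
    c=(X-T[:3,3])@T[:3,:3]; print(ph,rr,np.round([P["fx"]*c[0]/c[2]+P["cx"],P["fy"]*c[1]/c[2]+P["cy"]],1))
E
```

```text
(np.float64(-13.8), np.float64(184.2), np.float64(238.3)) [0.58308162 0.09503563 0.12243286] 28.45
wrist [([65, 91, 12, 2, 24], [70.5, 91.5]), ([200, 175, 70, 18, 1196], [234.3, 183.5])]
-1 -1 72.79; -1 0 69.78; -1 1 70.16; 0 -1 71.44; 0 0 68.4; 0 1 69.12; 1 -1 72.67; 1 0 70.3; 1 1 70.63; [([295, 310, 9, 17, 117], [298.7, 318.0]), ([203, 322, 22, 6, 111], [214.2, 324.5])]
0 26 [197.3 182.2]
0 84 [269.  182.1]
0.05 26 [197.  182.6]
0.05 84 [269.1 183.6]
0.15 26 [196.2 183.5]
0.15 84 [268.4 186.7]
```

Emit:
{"op": "arm_command", "data": {
  "commands": [
    [[0,0,-0.8,0],[0.4,0.6,-0.5,0],[0.4,1,0,0],[0.4,1,0,0],[0.4,1,0,0],[0.4,1,0,0],[0.4,1,0,0],[0.4,1,0,0],[0,0,0,0],[0,0,0,0]]
  ]
}}

```text
time: 29.85
eef_pos: [0.4379, 0.4004, 0.2716]
orientation: [-0.0, 0.032, 0.999, -0.0]
contact_force: [-0.2, 0.4, -0.3]
finger_gap: 0.0001
gripper_force: 0.0
```

```bash
python3 - <<'E'
from h import *
import cv2
o=arm.get_obs(); print(o["eef_pos"],o["time"])
s=eyes.capture("scene")[:,:,::-1].copy(); s6=cv2.imread("pics/s6.png"); s0=cv2.imread("pics/scene0_raw.png"); cv2.imwrite("pics/s7.png",s)
for dx in (-1,0,1):
  for dy in (-1,0,1):
    a=s[212:258,272:296].astype(int); b=s6[212+dy:258+dy,272+dx:296+dx].astype(int); print(dx,dy,round(np.abs(a-b).mean(),2),end="; ")
print("\nbystanders/other diffs vs start")
for n,(u,v) in {"loupe":(186,293),"timer":(202,261),"petri":(229,139)}.items():
    print(n,np.abs(s[v-14:v+14,u-16:u+16].astype(int)-s0[v-14:v+14,u-16:u+16]).mean().round(2))
print(red("scene"),red("top"))
P=eyes.camera_params("scene"); T=P["world_from_camera"]; yv=np.array([-B[1],B[0]])
Pt=eyes.camera_params("top"); Tt=Pt["world_from_camera"]
for ph in (0,.05,.1,.2):
  for rr in (26,84):
    X=np.r_[S-.014*B[:2]+yv*(.1115+rr*1e-3*np.cos(ph)),.092+rr*1e-3*np.sin(ph)]
    c=(X-T[:3,3])@T[:3,:3]; d=(X-Tt[:3,3])@Tt[:3,:3]; print(ph,rr,np.round([P["fx"]*c[0]/c[2]+P["cx"],P["fy"]*c[1]/c[2]+P["cy"],Pt["fx"]*d[0]/d[2]+Pt["cx"],Pt["fy"]*d[1]/d[2]+Pt["cy"]],1))
E
```

```text
[0.43787179 0.40043867 0.27157776] 29.85
-1 -1 16.33; -1 0 11.49; -1 1 14.18; 0 -1 13.78; 0 0 8.51; 0 1 11.98; 1 -1 15.62; 1 0 11.21; 1 1 14.0; 
bystanders/other diffs vs start
loupe 5.23
timer 5.69
petri 5.07
[([295, 296, 10, 31, 229], [299.4, 311.1]), ([203, 322, 22, 6, 111], [214.2, 324.5])] [([144, 170, 5, 16, 59], [145.8, 177.8]), ([126, 241, 25, 6, 135], [138.7, 243.3])]
0 26 [300.5 296.2 152.4 244.3]
0 84 [297.5 327.3 125.5 243.1]
0.05 26 [300.5 295.9 152.2 244.2]
0.05 84 [297.7 326.5 125.  242.9]
0.1 26 [300.6 295.6 152.2 244.2]
0.1 84 [297.8 325.5 124.6 242.8]
0.2 26 [300.7 294.9 152.1 244.1]
0.2 84 [298.2 323.2 124.1 242.5]
```

```bash
python3 -c "
from cell import arm
print(arm.close_job())"
```

```text
the job is handed in; nothing more can be done
None
```

The job is handed in at about 30 s: the vial block is seated in the pocket, the hood is shut and the clamp handle is down against a firm stop (35.6 N, about 1.5 mm above its computed level), and the loupe, timer and petri dish look unmoved in the scene camera.

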